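Stack the crystal cases and hold the loupe in focus over the top one

TASK

Build up the viewing column on the retort stand's foot: set the green-crystal case squarely on the amber-crystal case that stands there, then the blue-crystal case squarely on the green one, all edges in line, placing each gently rather than dropping it and not shifting the amber case. Then take the loupe by its handle, keep it level as you carry it, and hold its lens centred over the blue crystal at the focal height marked by the tip of the red pointer. Finish while still holding the loupe there, level and still, touching nothing with it, and leave the pointer and the other things on the bench where they are.

Things in the scene. Friction and masses are not known exactly. Their poses are not given: they have to be found in the camera images.
- case_green: closed specimen case with green crystals under its clear flat lid: grey tray, 80 mm (its x) by 56 mm (its y), 30 mm high, about 0.12 kg, loose on the bench to the robot's right, lengthwise away from the robot. Origin: centre of the underside, z up, crystals at the centre. Both ends alike. Grip it across its 56 mm width from above. Lid and underside are plain: nothing keys the cases together
- case_blue: the same case (80 x 56 x 30 mm, same origin and axes) with blue crystals, loose on the bench to the robot's right; which of the two lies nearer to the robot varies
- case_amber: the same case (80 x 56 x 30 mm, same origin and axes) with amber-orange crystals; it stands loose on the foot plate of the stand and is the bottom of the column
- stand: retort stand, fixed: grey foot plate 250 mm (its x) by 160 mm (its y), 10 mm thick, on the bench; origin at the centre of its underside, z up. The upright 12 mm steel rod stands at x = +100 mm, y = 0 (the side away from the robot), up to z = 300 mm; the amber case stands near x = -45 mm, y = 0
- pointer_tip (a point): tip of the red pointer, a flat blade 16 mm wide and 6 mm thick that sticks out level from an aluminium boss head clamped on the stand's rod, towards the column; the tip is at x = +36 mm of the stand, about 80 mm from the column's middle. It marks the height for the middle of the lens: 145 to 185 mm above the bench, different each time
- loupe: black hand loupe lying flat on the bench to the robot's left, 0.11 kg: round frame 76 mm across, 16 mm thick; straight flat-sided handle 18 mm wide, 20 mm thick, along its -x from 51 to 143 mm from the lens axis, pointing roughly to the robot. Origin: on the lens axis at the underside (flush all along); z: lens axis, up. Centre of mass about 45 mm from the lens axis, to the handle
- lens_centre (a point): middle of the loupe's lens, 8 mm above the loupe's underside, on the lens axis
- beaker: bystander: empty glass beaker, 68 mm across, 88 mm tall; origin at the centre of its foot
- amber_jar: bystander: brown glass jar with a black cap, 54 mm across, 85 mm tall; origin at the centre of its foot
- flask: bystander: empty conical flask with a black stopper, 82 mm across, 138 mm tall; origin at the centre of its foot
- white_bottle: bystander: white plastic bottle with a red cap, 72 mm across, 200 mm tall; origin at the centre of its foot
- weigh_cup: bystander: small white plastic weighing cup, 60 mm across, 26 mm tall; origin at the centre of its foot
- logger: bystander: black sensor box with a white and green face, 110 x 72 x 30 mm; origin at the centre of its underside
- lens_case: bystander: closed dark grey hard case of the loupe, 165 x 62 x 26 mm; origin at the centre of its underside

How it is judged:
On the way, in this order (a step that is already met when the one before it is completed fails the run):
1. the green case stands squarely on the amber case and has been let go (x of case_green in the frame of case_amber between -0.006 and 0.006 m and y of case_green in the frame of case_amber between -0.006 and 0.006 m and z of case_green in the frame of case_amber between 0.027 and 0.033 m and angle between the x axis of case_green and the x axis of case_amber, either way round below 0.12 rad and contact force between the fingers and case_green below 0.1 N and angle between each of case_green, case_amber's own z axis and vertical below 0.06 rad and distance of case_amber from where it was at the start of the episode below 0.012 m), for 0.2 s.
2. the blue case stands squarely on the green case and has been let go (all of step 1 and x of case_blue in the frame of case_green between -0.006 and 0.006 m and y of case_blue in the frame of case_green between -0.006 and 0.006 m and z of case_blue in the frame of case_green between 0.027 and 0.033 m and angle between the x axis of case_blue and the x axis of case_green, either way round below 0.12 rad and contact force between the fingers and case_blue below 0.1 N and angle between case_blue's own z axis and vertical below 0.06 rad), for 0.2 s.
3. the loupe is held level over the blue crystal at the pointer's height (horizontal distance between lens_centre and case_blue below 0.012 m and z of lens_centre in the frame of pointer_tip between -0.008 and 0.008 m and angle between loupe's own z axis and vertical below 0.1 rad and contact force between the fingers and loupe above 1 N and linear speed of loupe below 0.02 m/s and angular speed of loupe below 0.15 rad/s and contact force between loupe and case_blue below 0.05 N and contact force between loupe and case_green below 0.05 N and contact force between loupe and case_amber below 0.05 N and contact force between loupe and stand below 0.05 N and contact force between loupe and beaker below 0.05 N and contact force between loupe and amber_jar below 0.05 N and contact force between loupe and flask below 0.05 N and contact force between loupe and white_bottle below 0.05 N and contact force between loupe and weigh_cup below 0.05 N and contact force between loupe and logger below 0.05 N and contact force between loupe and lens_case below 0.05 N), for 0.3 s.
At the end, for the whole second after the job is handed in: Column at rest: amber (moved under 12 mm), green, blue, each within 6 mm and 7 degrees of the case below and let go. The fingers hold the loupe still, tilted under 5.7 degrees, lens centre within 12 mm of over the blue case's middle and 8 mm of the pointer's height, touching nothing else (all of step 2 and all of step 3 and linear speed of each of case_amber, case_green, case_blue below 0.02 m/s); the arm keeps its last pose, push and grip.
It fails at once if a bystander is shifted by more than 20 mm or knocked over (distance of any of beaker, amber_jar, flask, white_bottle, weigh_cup, logger, lens_case from where it was at the start of the episode above 0.02 m or angle between any of beaker, amber_jar, flask, white_bottle, weigh_cup, logger, lens_case's own z axis and vertical above 0.4 rad).
It fails at once if the red pointer is shifted by more than 5 mm (distance of pointer_tip from where it was at the start of the episode above 0.005 m).
It fails at once if a case is dropped (falls freely by more than about 13 mm) ((linear speed of case_green above 0.5 m/s and contact force between the fingers and case_green below 0.05 N) or (linear speed of case_blue above 0.5 m/s and contact force between the fingers and case_blue below 0.05 N)).
It fails at once if the loupe is tipped by more than 20 degrees (angle between loupe's own z axis and vertical above 0.35 rad).
It also fails if it takes over 67 s, if anything falls off the work surface, if the arm or the gripper's body presses on something with over 40 N, if the wrist force passes 120 N, or if a joint passes its speed limit or range.

ROBOT

A 6-joint arm with a two-finger parallel gripper is mounted at the origin on the work surface. World frame = base frame: x ahead of the robot, y to its left, z up, the work surface at z = 0. Lengths are in m, angles in rad, forces in N, time in s.
With the tool pointing down it reaches from about 0.35 to 0.775 m from the base axis. Payload 5.5 kg.
Tool frame: the origin (TCP) lies at the centre of the arm's flange, where the gripper is bolted on; the fingertips stand 173 mm ahead of it and the grasp point (between the pads) lies 155 mm ahead of it; x points along the fingers, z is the direction in which the jaws open and shut, and the axes are right-handed (so a half turn about x gives the same grasp; the last joint's range is limited). The gripper opens to 85 mm and grips with 20 to 120 N. Pads are 22 mm wide; open, the fingers measure 114 mm over their backs; the gripper's body (76 mm by 85 mm) begins 54 mm behind the grasp point. The pads swing forward as they close: fully open they stand 13 mm farther back than shut.
Start: joints at [-1.277, 0.313, 0.046, 1.304, 0, 1.431], TCP at [0.242, -0.522, 0.405] pointing down, gripper open.
Joint ranges: [-2.76, 2.76], [-0.86, 1.69], [-1.03, 1.26], [-2.2, 2.34], [-1.47, 1.5], [-3.14, 3.14]. Speed limits (rad/s): [2.57, 2.57, 3.14, 3.14, 3.14, 3.14].

INTERFACE

Orientations are given as [roll, pitch, yaw] about the fixed x, y, z axes, in that order (R = Rz(yaw) Ry(pitch) Rx(roll)).
In Python, from cell import arm, planner, optics, sign_off, status gives the robot as it stands. Calls block until the motion is done:
- arm.move_to(position, orientation): joint-space move of the TCP to a pose.
- arm.move_straight(position, frame=None, feed=0.15, guard=None): straight line of the TCP; frame=None keeps the orientation; feed is the mean speed in m/s. With guard (N) it stops when the force on the tool has changed by that much, and returns True; else False.
- arm.set_joints(angles): joint-space move.
- arm.ungrasp() and arm.close(grip_force=None): open the fingers fully, or close them until they stop; grip_force is the grip in N (None keeps the last).
- arm.pause(seconds).
- planner.solve_ik(position, orientation): joint angles nearest the present ones, or None.
- optics.read_camera(name): name is "scene" or "top" or "wrist"; returns a dict with "img" (420x560x3 uint8, red, green, blue), "mtx" (3x3 intrinsics, pixels), "rvec" (rotation vector, rad) and "tvec" (3), from world to camera coordinates, as OpenCV has them. Camera axes: x right, y down, z forward; pixel columns grow to the right and rows downward; lengths in m; the calibration is good to about 2 mm. A picture is of the moment at which its call begins. There is no depth.
A pose or a line that the arm cannot do raises arm.PlanningError and nothing moves.
- sign_off(): hands the job in, once; it reports no verdict.
Readings, each from a call of its own:
- status.read_time(): time.
- status.read_joints(): joint angles.
- status.read_dq(): joint speeds.
- status.read_tau(): joint torques, N m.
- status.read_tool_pos(): TCP position.
- status.read_eef_rot(): TCP orientation.
- status.read_contact_force(): force on the tool from outside, world axes, zero at the start.
- status.read_wrist_torque(): the same for the moment, N m.
- status.read_gripper_width(): finger opening in m.
Only numpy, scipy, OpenCV 4.12 (cv2) and the standard library are available. Lean on these libraries where they do the work, as an engineer would, in place of code of your own. Each camera call takes 0.05 s, during which the arm holds its last target.

## Working session

There is one attempt and no reset: what is moved stays moved. The work goes in short steps, each a Python script; the robot and the scene stay as the last script left them, time stands still between calls to the robot, and variables do not carry over. Pictures are saved under pics/ and viewed, and the job is handed in when it is done.

```bash
ls; mkdir -p pics
python3 - <<'E'
from cell import arm, planner, optics, sign_off, status
import cv2,numpy as np
for n in ["scene","top","wrist"]:
    d=optics.read_camera(n)
    cv2.imwrite(f"pics/{n}0.png",d["img"][:,:,::-1])
    R=cv2.Rodrigues(np.array(d["rvec"]))[0]
    print(n,np.round(d["mtx"],1).tolist(),(-R.T@np.array(d["tvec"]).reshape(3)).round(3),R.round(3).tolist())
print(status.read_time(),status.read_tool_pos(),status.read_eef_rot(),status.read_gripper_width())
E
```

```text
pics
scene [[410.8, 0.0, 282.8], [0.0, 410.8, 204.6], [0.0, 0.0, 1.0]] [1.329 0.007 1.2  ] [[-0.062, 0.998, -0.014], [0.817, 0.042, -0.576], [-0.574, -0.047, -0.818]]
top [[499.0, 0.0, 277.6], [0.0, 499.0, 208.3], [0.0, 0.0, 1.0]] [ 0.435 -0.064  1.529] [[-0.0, -1.0, -0.008], [-0.995, 0.001, -0.097], [0.097, 0.007, -0.995]]
wrist [[355.3, 0.0, 277.2], [0.0, 355.3, 208.5], [0.0, 0.0, 1.0]] [ 0.313 -0.489  0.374] [[0.419, -0.908, -0.001], [-0.865, -0.4, 0.303], [-0.275, -0.126, -0.953]]
0.15 [ 0.24162901 -0.52160895  0.40399886] [3.01416637 1.56937547 1.87719283] 0.08571702958565244
```

View pics/top0.png

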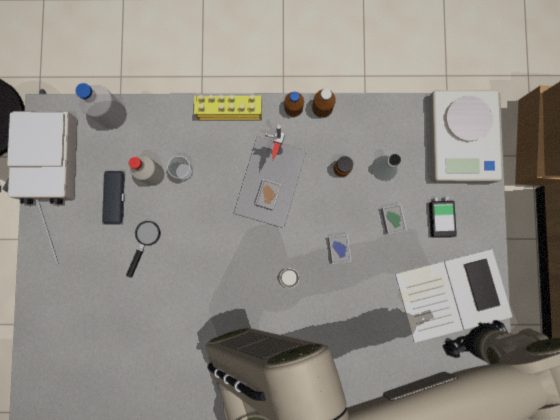

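View pics/scene0.png

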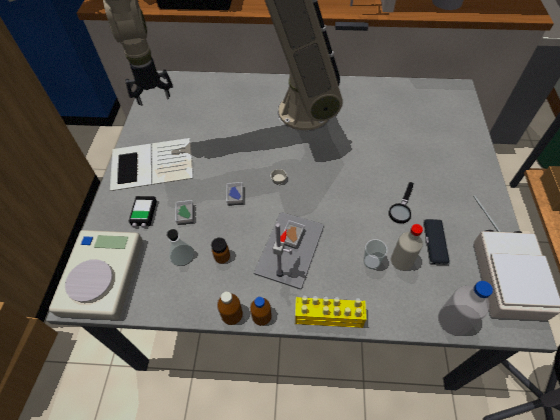

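View pics/wrist0.png

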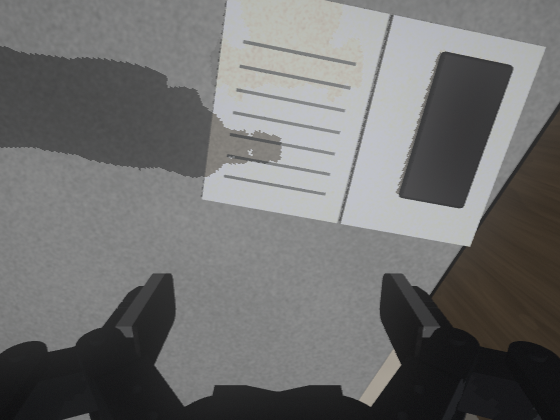

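The top view shows blue at about (340,249), green (393,219), amber on the foot (268,195), the pointer (276,150), and the loupe (148,233) with its handle to (133,275). I'll zoom in and compute coarse positions.

```bash
cat > h.py <<'E'
from cell import arm, planner, optics, sign_off, status
import cv2,numpy as np
from scipy.spatial.transform import Rotation as Ro
def cam(n,name=None):
    d=optics.read_camera(n); d["R"]=cv2.Rodrigues(np.array(d["rvec"],float))[0]; d["t"]=np.array(d["tvec"],float).reshape(3)
    d["C"]=-d["R"].T@d["t"]; d["K"]=np.array(d["mtx"])
    if name: cv2.imwrite(f"pics/{name}.png",d["img"][:,:,::-1])
    return d
def p2w(d,u,v,z):
    r=d["R"].T@np.linalg.solve(d["K"],[u,v,1.]); return d["C"]+r*(z-d["C"][2])/r[2]
def proj(d,P):
    q=(np.atleast_2d(P)@d["R"].T+d["t"])@d["K"].T; return q[:,:2]/q[:,2:]
E
python3 - <<'E'
from h import *
d=cam("top")
for n,u,v,z in [("blue",340,249,.03),("green",393,219,.03),("amber",268,195,.04),("cup",289,277,.026),("flaskstop",395,160,.138),("jar",344,162,.085),("loupe",148,233,.016),("hand end",133,275,.02),("beaker",179,168,.08),("wb",135,163,.2),("logger",443,218,.03),("lcase",113,197,.026),("tip",276,157,.165),("rodtop",279,126,.3)]:
    print(n,p2w(d,u,v,z).round(3))
for i,(x0,y0,x1,y1) in enumerate([(220,100,430,290)]):
    c=d["img"][y0:y1,x0:x1,::-1]; cv2.imwrite("pics/crop0.png",cv2.resize(c,None,fx=3.7,fy=3.7*0.85 if 0 else 3.1,interpolation=cv2.INTER_CUBIC))
print(Ro.from_euler('xyz',status.read_eef_rot()).as_matrix().round(3))
E
```

```text
blue [ 0.458 -0.239  0.03 ]
green [ 0.548 -0.399  0.03 ]
amber [ 0.62  -0.024  0.04 ]
cup [ 0.375 -0.087  0.026]
flaskstop [ 0.707 -0.385  0.138]
jar [ 0.712 -0.248  0.085]
loupe [0.507 0.341 0.016]
hand end [0.381 0.382 0.02 ]
beaker [0.696 0.237 0.08 ]
wb [0.688 0.332 0.2  ]
logger [ 0.551 -0.55   0.03 ]
lcase [0.616 0.448 0.026]
tip [ 0.711 -0.049  0.165]
rodtop [ 0.762 -0.058  0.3  ]
[[-0.     0.907  0.42 ]
 [ 0.001  0.42  -0.907]
 [-1.     0.    -0.001]]
```

View pics/crop0.png

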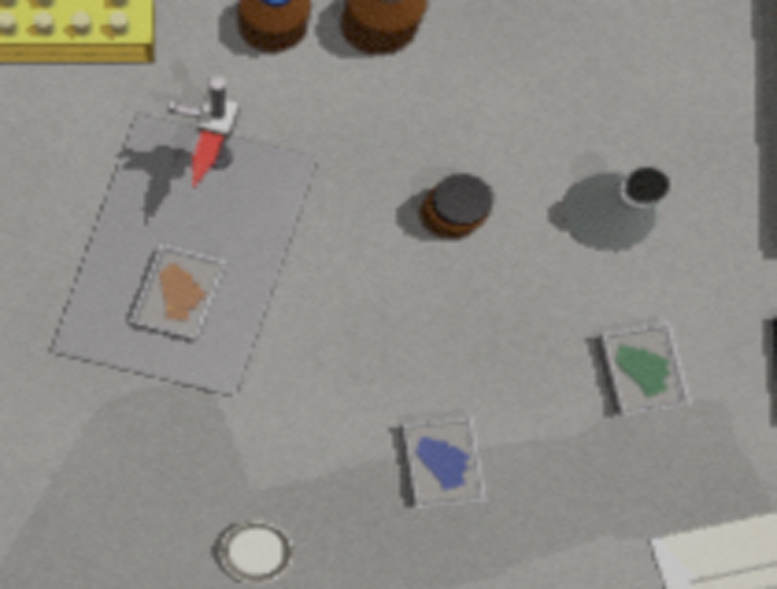

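```bash
cat >> h.py <<'E'
def ori(a):
    # tool pointing down, tool +y horizontal at world yaw a
    x=np.array([0,0,-1.]); y=np.array([np.cos(a),np.sin(a),0]); z=np.cross(x,y)
    return Ro.from_matrix(np.c_[x,y,z]).as_euler('xyz')
def go(x,y,z,a): arm.move_to([x,y,z],ori(a))
rad=np.deg2rad
E
python3 - <<'E'
from h import *
for n,p,yaw in [("green",(.548,-.399),14),("blue",(.458,-.239),5),("amber",(.62,-.024),-17),("loupe",(.43,.366),-18),("hold",(.535,0.0),-17)]:
  for z in (.175,.35):
    for f in (0,180):
        q=planner.solve_ik([*p,z],ori(rad(yaw+f))); print(n,z,f,None if q is None else np.round(q,2))
E
```

```text
green 0.175 0 [-0.75  0.65 -0.    0.92  0.    2.15]
green 0.175 180 [-0.75  0.65 -0.    0.92  0.   -0.99]
green 0.35 0 [-0.75  0.54  0.25  1.29  0.    2.15]
green 0.35 180 [-0.75  0.54  0.25  1.29  0.   -0.99]
blue 0.175 0 [-0.64  0.39 -0.46  0.72  0.    2.42]
blue 0.175 180 [-0.64  0.39 -0.46  0.72  0.   -0.72]
blue 0.35 0 [-0.64  0.22 -0.21  1.14  0.    2.42]
blue 0.35 180 [-0.64  0.22 -0.21  1.14  0.   -0.72]
amber 0.175 0 [-0.17  0.55 -0.18  0.84  0.   -3.01]
amber 0.175 180 [-0.17  0.55 -0.18  0.84  0.    0.13]
amber 0.35 0 [-0.17  0.42  0.07  1.22  0.   -3.01]
amber 0.35 180 [-0.17  0.42  0.07  1.22  0.    0.13]
loupe 0.175 0 [ 0.56  0.47 -0.33  0.77  0.   -2.26]
loupe 0.175 180 [ 0.56  0.47 -0.33  0.77  0.    0.88]
loupe 0.35 0 [ 0.56  0.31 -0.09  1.17  0.   -2.26]
loupe 0.35 180 [ 0.56  0.31 -0.09  1.17  0.    0.88]
hold 0.175 0 [-0.15  0.42 -0.41  0.74  0.   -2.99]
hold 0.175 180 [-0.15  0.42 -0.41  0.74  0.    0.15]
hold 0.35 0 [-0.15  0.26 -0.16  1.15  0.   -2.99]
hold 0.35 180 [-0.15  0.26 -0.16  1.15  0.    0.15]<sys>:0: UserWarning: Gimbal lock detected. Setting third angle to zero since it is not possible to uniquely determine all angles.
```

```bash
python3 -W ignore - <<'E'
from h import *
import pickle
go(.455,-.239,.33,rad(185)); print(status.read_time()); D={"b":cam("wrist","wb1")}
go(.62,-.024,.36,rad(163)); print(status.read_time()); D["a"]=cam("wrist","wa1")
go(.548,-.399,.33,rad(194)); print(status.read_time()); D["g"]=cam("wrist","wg1")
pickle.dump(D,open("d1.pkl","wb"))
for k in D: print(k,D[k]["C"].round(3))
ims=[cv2.imread(f"pics/w{k}1.png") for k in "bag"]
for k,i in zip("bag",ims): cv2.imwrite(f"pics/w{k}1z.png",cv2.resize(i[100:300,140:420],None,fx=2.8,fy=2.8,interpolation=cv2.INTER_CUBIC))
E
```

```text
2.0667
3.175
4.65
b [ 0.379 -0.246  0.3  ]
a [ 0.547 -0.002  0.33 ]
g [ 0.474 -0.417  0.3  ]
```

View pics/wg1.png

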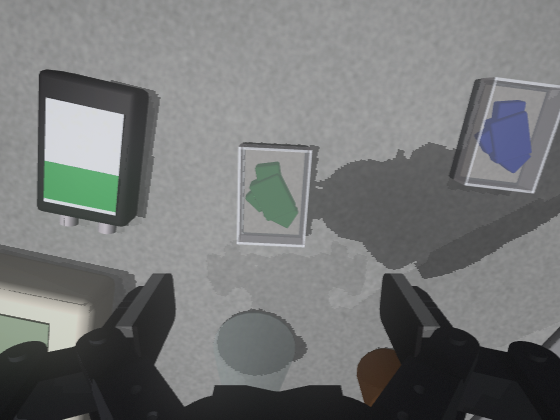

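View pics/wa1.png

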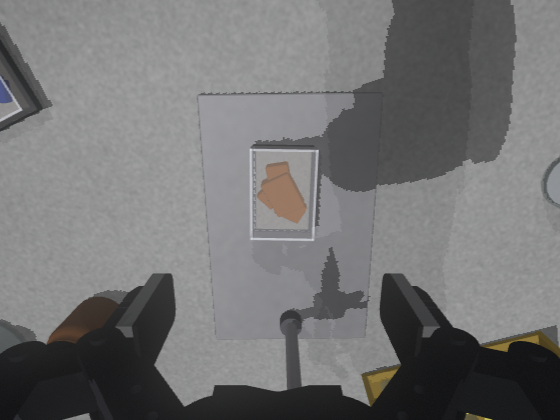

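View pics/wb1.png

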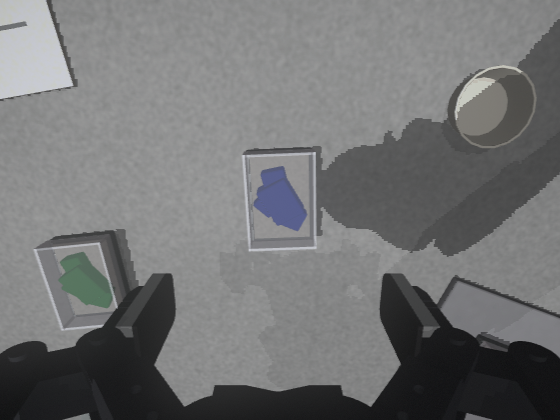

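Each case sits near image centre with a bright lid rim: green (237-312,147-246), amber (250-318,148-241), blue (244-316,152-250). I'll fit the rims.

```bash
cat >> h.py <<'E'
def rim(d,z,u0=200,v0=120,u1=350,v1=270,thr=195,tag=None):
    m=(d["img"].min(2)>thr).astype(np.uint8); mm=np.zeros_like(m); mm[v0:v1,u0:u1]=m[v0:v1,u0:u1]
    n,l,s,c=cv2.connectedComponentsWithStats(mm,connectivity=8)
    keep=[i for i in range(1,n) if s[i,4]>15]
    v,u=np.nonzero(np.isin(l,keep))
    P=np.array([p2w(d,a,b,z)[:2] for a,b in zip(u,v)])
    (cx,cy),(w,h),ang=cv2.minAreaRect((P*1000).astype(np.float32))
    if w<h: w,h,ang=h,w,ang+90
    ang=(ang+90)%180-90
    if tag:
        im=d["img"][:,:,::-1].copy(); im[v,u]=(0,0,255); cv2.imwrite(f"pics/{tag}.png",cv2.resize(im[100:300,140:420],None,fx=2.8,fy=2.8,interpolation=cv2.INTER_NEAREST))
    return np.array([cx,cy])/1000,np.array([w,h]),ang
E
python3 -W ignore - <<'E'
from h import *
import pickle
D=pickle.load(open("d1.pkl","rb"))
for k,z in (("g",.03),("b",.03),("a",.04)):
    for t in (185,200,215): print(k,t,*rim(D[k],z,thr=t,tag=f"r{k}{t}"))
E
```

```text
g 185 [ 0.56669556 -0.41754538] [96.46259308 45.91257858] 45.9398193359375
g 200 [ 0.56073309 -0.42061688] [87.89844513 27.96176529] 37.65757751464844Traceback (most recent call last):
  File "<stdin>", line 5, in <module>
  File "h.py", line 25, in rim
    (cx,cy),(w,h),ang=cv2.minAreaRect((P*1000).astype(np.float32))
                      ~~~~~~~~~~~~~~~^^^^^^^^^^^^^^^^^^^^^^^^^^^^^
cv2.error: OpenCV(4.12.0) /io/opencv/modules/imgproc/src/convhull.cpp:143: error: (-215:Assertion failed) total >= 0 && (depth == CV_32F || depth == CV_32S) in function 'convexHull'
```

```bash
python3 -c "
import cv2,numpy as np
cv2.imwrite('pics/m1.png',cv2.resize(np.hstack([cv2.imread(f'pics/r{k}200.png')[80:480,180:540] for k in 'gba']),(800,300)))"
```

```text
[ WARN:0@0.035] global loadsave.cpp:275 findDecoder imread_('pics/rb200.png'): can't open/read file: check file path/integrity
Traceback (most recent call last):
TypeError: 'NoneType' object is not subscriptable
```

```bash
sed -i 's|    m=(d\["img"\].min(2)>thr).astype(np.uint8); mm|    g=d["img"].min(2); m=(cv2.morphologyEx(g,cv2.MORPH_TOPHAT,np.ones((9,9),np.uint8))>thr).astype(np.uint8); mm|; s|s\[i,4\]>15\]|s[i,4]>15]; keep=[1+int(np.argmax(s[1:,4]))]|; s|thr=195|thr=22|' h.py
python3 -W ignore - <<'E'
from h import *
import pickle
D=pickle.load(open("d1.pkl","rb"))
for k,z in (("g",.03),("b",.03),("a",.04)):
    for t in (15,22,30): print(k,t,*rim(D[k],z,thr=t,tag=f"r{k}{t}"))
cv2.imwrite('pics/m1.png',cv2.resize(np.hstack([cv2.imread(f'pics/r{k}22.png')[80:480,180:540] for k in 'gba']),(800,300)))
E
```

```text
g 15 [ 0.55115527 -0.40223917] [80.37625885 57.12934875] 11.108694076538086
g 22 [ 0.55101251 -0.40212674] [80.25107574 56.45922089] 10.995084762573242
g 30 [ 0.54541785 -0.38312485] [76.55001068 16.61342812] 10.876100540161133
b 15 [ 0.46203305 -0.23689749] [82.75297546 56.65419006] 7.4919891357421875
b 22 [ 0.46096988 -0.23692003] [80.29113007 56.36907959] 7.2017035484313965
b 30 [ 0.46078229 -0.23675359] [79.89280701 56.07292175] 7.131736755371094
a 15 [ 0.62605713 -0.02187379] [80.01153564 56.62038803] -17.803627014160156
a 22 [ 0.62609021 -0.02179271] [79.96657562 56.24637604] -17.77850341796875
a 30 [ 0.6262038 -0.0218275] [79.54718781 56.01888275] -17.94715118408203
```

View pics/m1.png

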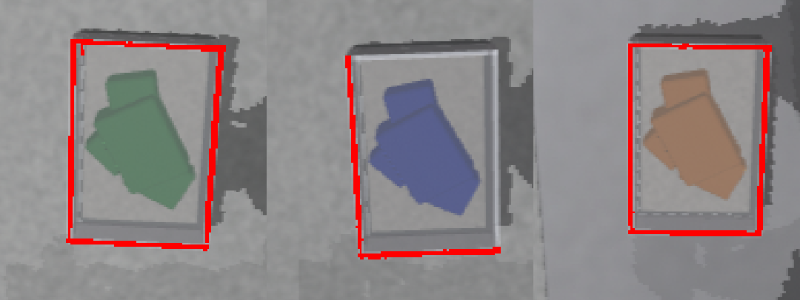

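```bash
cat >> h.py <<'E'
def st(m=""): print(m,"t",round(status.read_time(),2),"p",np.round(status.read_tool_pos(),4),"w",round(status.read_gripper_width(),4),"F",np.round(status.read_contact_force(),2))
def pick(c,yaw,z=.174,force=40):
    a=rad(yaw+180)
    go(c[0],c[1],.30,a); arm.move_straight([c[0],c[1],.20],feed=.2); st("above")
    print(arm.move_straight([c[0],c[1],z],feed=.08,guard=8)); st("down")
    arm.close(force); st("closed")
def place(c,yaw,under,z=.174):
    a=rad(yaw+180)
    go(c[0],c[1],under+z+.09,a); arm.move_straight([c[0],c[1],under+z+.012],feed=.12); arm.pause(.3); st("over")
    print(arm.move_straight([c[0],c[1],under+z-.002],feed=.02,guard=2.5)); st("touch")
E
python3 -W ignore - <<'E'
from h import *
pick((.5510,-.4021),11.0)
arm.move_straight([.5510,-.4021,.34],feed=.15); st("lift")
d=cam("wrist","wg2")
E
```

```text
above t 5.6 p [ 0.5516 -0.4024  0.2017] w 0.0855 F [ 0.55 -0.57  0.05]
False
down t 6.08 p [ 0.5507 -0.4018  0.1732] w 0.0852 F [-0.32  0.51 -0.32]
closed t 6.46 p [ 0.5512 -0.4023  0.1746] w 0.055 F [ 0.99 -0.27  1.98]
lift t 7.72 p [ 0.5507 -0.4019  0.3387] w 0.0553 F [ 0.39 -0.47 -1.55]
```

View pics/wg2.png

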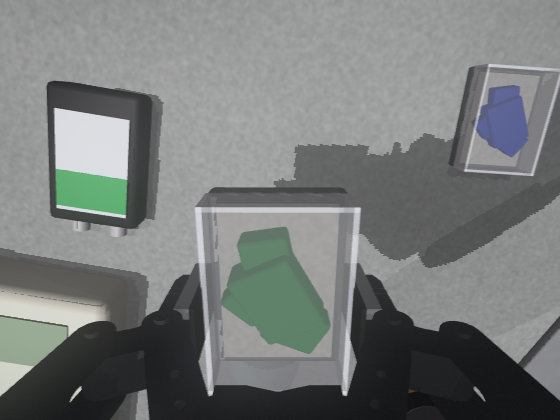

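Green is held squarely (lid 197-360 px, level). Next it goes onto amber.

```bash
python3 -W ignore - <<'E'
from h import *
c=(.6261,-.0218)
place(c,-17.8,.04)
arm.pause(.3); st("settled")
E
```

```text
over t 10.32 p [ 0.6264 -0.0218  0.2268] w 0.0553 F [-0.71 -0.12 -0.89]
True
touch t 10.88 p [ 0.626  -0.0218  0.2146] w 0.055 F [-0.79  0.32  3.58]
settled t 11.18 p [ 0.626  -0.0218  0.2145] w 0.0553 F [-0.91  1.21  5.77]
```

```bash
python3 -W ignore - <<'E'
from h import *
import pickle
arm.ungrasp(); st("open"); arm.pause(.2)
arm.move_straight([.6261,-.0218,.39],feed=.15); arm.pause(.3); st("up")
d=cam("wrist","wc2"); pickle.dump(d,open("d2.pkl","wb"))
for t in (15,22,30): print(rim(d,.07,thr=t,tag=f"rc{t}"))
s=cam("scene"); cv2.imwrite("pics/sc2.png",cv2.resize(s["img"][190:300,200:360,::-1],None,fx=5,fy=5,interpolation=cv2.INTER_CUBIC))
E
```

```text
open t 11.59 p [ 0.6253 -0.0217  0.2133] w 0.0853 F [-0.36 -0.29 -0.33]
up t 13.42 p [ 0.626  -0.0218  0.3894] w 0.0857 F [-0.74 -0.65 -0.26]
(array([ 0.62549744, -0.02133817]), array([79.84716034, 56.94673157]), -17.847366333007812)
(array([ 0.62591382, -0.02135275]), array([79.04601288, 56.56505966]), -17.84784698486328)
(array([ 0.62590839, -0.02137706]), array([79.04598236, 56.05780029]), -17.85266876220703)
```

View pics/wc2.png

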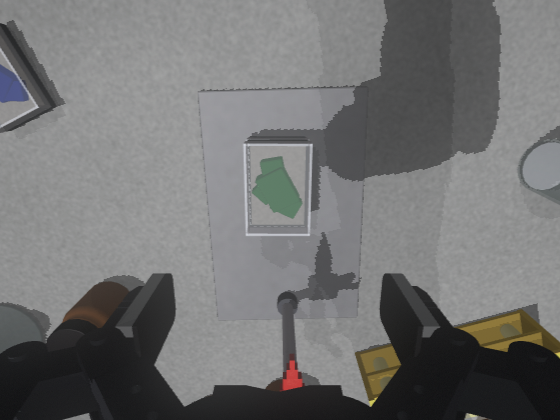

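View pics/sc2.png

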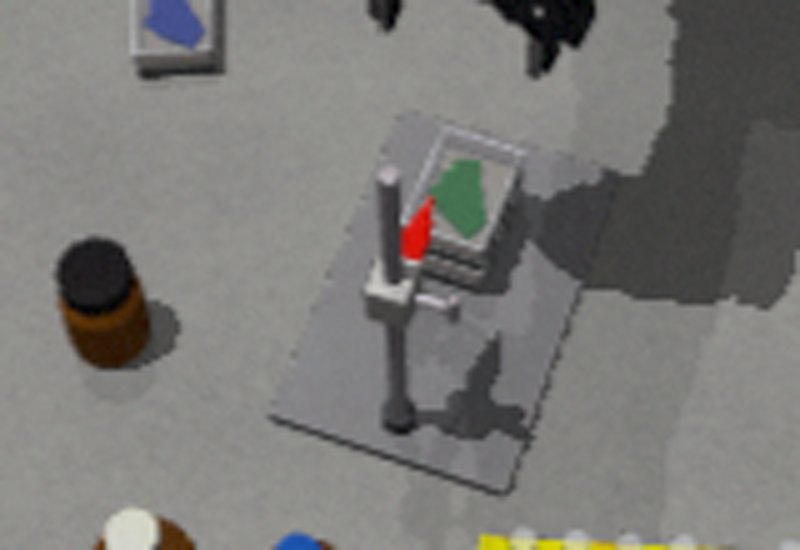

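Green sits within 0.6 mm of amber. Blue is next.

```bash
python3 -W ignore - <<'E'
from h import *
pick((.4608,-.2368),7.15)
arm.move_straight([.4608,-.2368,.35],feed=.15); st("lift")
assert .05<status.read_gripper_width()<.06
place((.6259,-.0214),-17.85,.07)
E
```

```text
above t 15.27 p [ 0.4617 -0.2366  0.2006] w 0.0853 F [0.33 0.48 0.67]
False
down t 15.74 p [ 0.4609 -0.2369  0.1744] w 0.0851 F [-0.36 -1.7  -0.3 ]
closed t 16.12 p [ 0.4611 -0.2371  0.1747] w 0.0556 F [-0.95 -0.22  4.48]
lift t 17.45 p [ 0.4605 -0.2366  0.349 ] w 0.0551 F [-0.35 -0.32 -1.54]
over t 19.61 p [ 0.6262 -0.0214  0.2568] w 0.0552 F [ 0.26 -0.07 -1.33]
True
touch t 20.17 p [ 0.6259 -0.0214  0.2448] w 0.0553 F [0.42 0.3  3.25]
```

```bash
python3 -W ignore - <<'E'
from h import *
import pickle
arm.ungrasp(); st("open"); arm.pause(.2)
arm.move_straight([.6259,-.0214,.39],feed=.15); arm.pause(.3)
D={}
D["c"]=cam("wrist","wc3")
for t in (15,22,30): print(rim(D["c"],.10,thr=t,tag=f"rd{t}"))
go(.53,.03,.30,rad(163)); arm.pause(.3); D["p1"]=cam("wrist","wp1")
go(.60,.12,.30,rad(200)); arm.pause(.3); D["p2"]=cam("wrist","wp2"); D["top"]=cam("top","top3"); D["scene"]=cam("scene","scene3")
st("end")
pickle.dump(D,open("d3.pkl","wb"))
E
```

```text
open t 20.57 p [ 0.6252 -0.0213  0.2436] w 0.0856 F [ 0.16 -0.65  0.01]
(array([ 0.62511682, -0.02087122]), array([79.89429474, 56.77012634]), -17.895248413085938)
(array([ 0.62513239, -0.02082298]), array([79.89430237, 56.46491241]), -17.895172119140625)
(array([ 0.62557825, -0.0206302 ]), array([79.1704483 , 55.47283173]), -17.90167999267578)
end t 24.2 p [0.5998 0.1194 0.3003] w 0.0851 F [-0.23  0.26  0.32]
```

View pics/wc3.png

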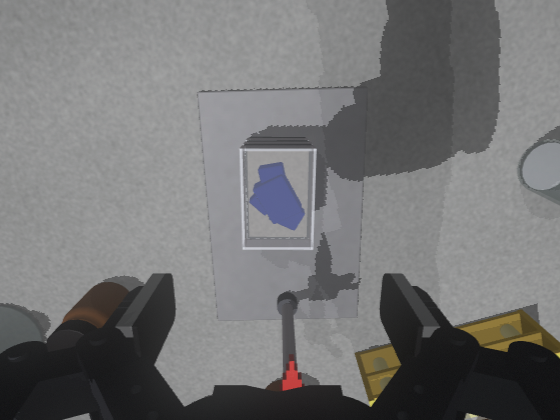

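View pics/wp1.png

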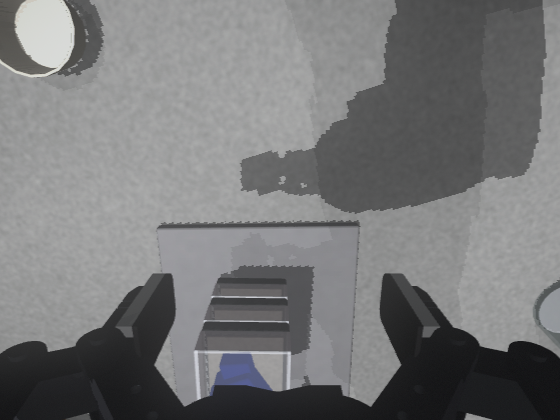

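View pics/wp2.png

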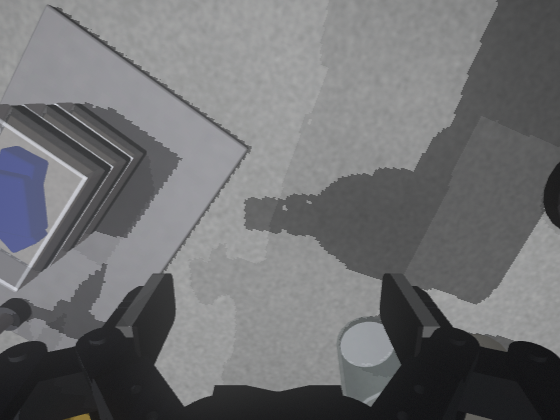

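Blue is seated, with all three rims in line. The pointer is only partly visible, near (292,360), so I'll take two side views of it and then look at the loupe.

```bash
python3 -W ignore - <<'E'
from h import *
import pickle
D={}
print(planner.solve_ik([.70,.04,.40],ori(rad(90))),planner.solve_ik([.69,-.13,.40],ori(rad(-90))))
go(.70,.04,.40,rad(90)); arm.pause(.3); D["l"]=cam("wrist","pl")
go(.47,.35,.36,rad(162)); arm.pause(.3); D["lo"]=cam("wrist","lo1")
st("end")
pickle.dump(D,open("d4.pkl","wb"))
E
```

```text
[-0.05726783  0.57805359  0.44272083  1.43546356  0.          1.51352849] [-0.30040827  0.58036844  0.44662542  1.4370533   0.         -1.87120459]
end t 27.93 p [0.4705 0.3496 0.3599] w 0.0855 F [ 0.34 -0.28 -0.29]
```

View pics/pl.png

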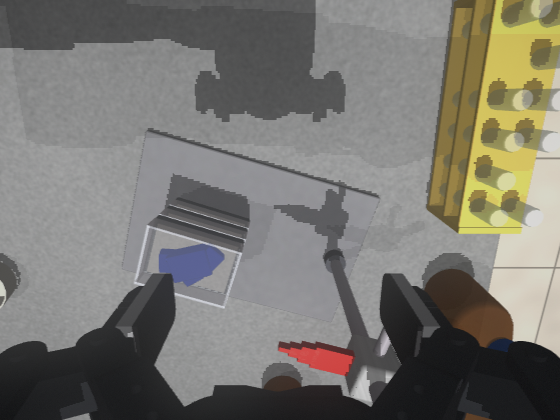

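View pics/lo1.png

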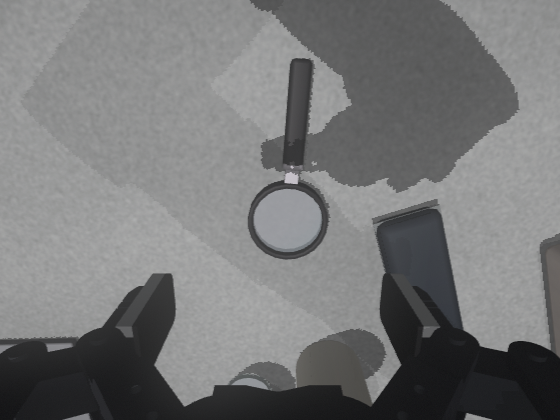

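In the left view the pointer tip is near (279,347). The loupe ring is centred near (288,219), with its handle from (293,165) to (301,59). I'll refine these.

```bash
python3 -W ignore - <<'E'
from h import *
import pickle
D=pickle.load(open("d4.pkl","rb")); E=pickle.load(open("d3.pkl","rb")); D.update(c=E["c"],top=E["top"],scene=E["scene"])
out=[]
for k,(u0,v0,u1,v1) in dict(l=(270,330,310,370),c=(272,345,312,385),top=(262,135,292,165),scene=(262,215,302,255)).items():
    im=D[k]["img"]; r=im.astype(int); m=(r[:,:,0]>110)&(r[:,:,0]-np.maximum(r[:,:,1],r[:,:,2])>60)
    mm=np.zeros_like(m); mm[v0:v1,u0:u1]=m[v0:v1,u0:u1]; v,u=np.nonzero(mm)
    print(k,"left",u.min(),v[u==u.min()],"top",v.min(),u[v==v.min()],"bot",v.max(),u[v==v.max()])
    out.append(cv2.resize(im[v0:v1,u0:u1,::-1],(390,290),interpolation=cv2.INTER_NEAREST))
cv2.imwrite("pics/tips.png",np.vstack([np.hstack(out[:2]),np.hstack(out[2:])]))
pickle.dump(D,open("d5.pkl","wb"))
# loupe
im=D["lo"]["img"]; g=im.max(2); m=np.zeros_like(g); m[50:262,245:332]=(g[50:262,245:332]<75)
n,l,s,c=cv2.connectedComponentsWithStats(m); print(s.tolist())
cv2.imwrite("pics/lom.png",m*255)
E
```

```text
l left 278 [350] top 347 [279 280 291 302 303 304 305] bot 366 [309]
c left 282 [380 381 382 383 384] top 361 [289 290 291 292 293] bot 384 [282 283 284 285 286 287 288 289 290 291 292 293 294 295 296 297 298 299
 300 301]
top left 272 [150 151 152 153 154 155 156 157 158 159] top 142 [275] bot 159 [272]
scene left 280 [236 237 238 239 240] top 230 [285 286] bot 241 [281 282 283 284]
[[0, 0, 560, 420, 232376], [283, 58, 29, 108, 1680], [249, 180, 79, 79, 1137], [250, 210, 1, 2, 2], [249, 213, 1, 3, 3], [248, 217, 1, 2, 2]]
```

View pics/tips.png

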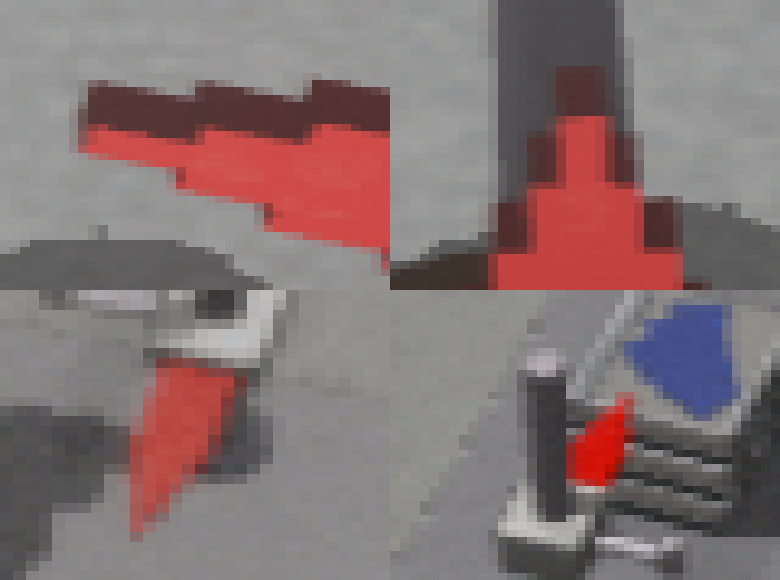

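View pics/lom.png

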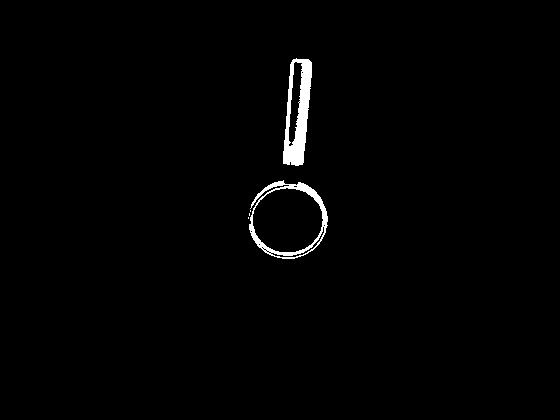

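```bash
python3 -W ignore - <<'E'
from h import *
import pickle
from scipy.optimize import least_squares
D=pickle.load(open("d5.pkl","rb"))
obs=dict(l=(278,345.7),c=(291,357.),top=(272,159.8),scene=(285.9,229.4))
def fit(ks):
    r=least_squares(lambda P:np.concatenate([(proj(D[k],P)[0]-obs[k]) for k in ks]),[.70,-.045,.165]); return r.x.round(4),np.abs(r.fun).max().round(2)
for ks in (["l","c"],["l","c","top","scene"],["top","scene"],["l","scene"],["c","scene"]): print(ks,*fit(ks))
b=np.array([.6253,-.0208]); s=np.array([np.cos(rad(-17.9)),np.sin(rad(-17.9))])
print("pred tip", b+.0805*s)
# loupe
im=D["lo"]["img"]; g=im.max(2)
m=np.zeros_like(g); m[170:265,240:335]=(g[170:265,240:335]<95)
c,_=cv2.findContours(m,cv2.RETR_EXTERNAL,cv2.CHAIN_APPROX_NONE)
pts=np.vstack([q[:,0] for q in c if len(q)>20]); pts=cv2.convexHull(pts)[:,0]
P=np.array([p2w(D["lo"],u,v,.016)[:2] for u,v in pts])
rr=least_squares(lambda q:np.hypot(P[:,0]-q[0],P[:,1]-q[1])-q[2],[.5,.34,.038],loss="soft_l1",f_scale=.001)
print("lens",rr.x.round(4),np.abs(rr.fun).max().round(4))
lc=rr.x[:2]
m=np.zeros_like(g); m[50:168,275:320]=(g[50:168,275:320]<95)
v,u=np.nonzero(m); print("hand bbox",u.min(),u.max(),v.min(),v.max())
m=cv2.morphologyEx(m,cv2.MORPH_CLOSE,np.ones((7,7),np.uint8));
cv2.imwrite("pics/hm.png",cv2.resize(np.hstack([im[40:180,260:330,::-1],cv2.cvtColor(m[40:180,260:330]*255,cv2.COLOR_GRAY2BGR)]),None,fx=4,fy=4,interpolation=cv2.INTER_NEAREST))
for k,uu,vv in (("end",301.5,59),("start",292.5,165)):
    w=p2w(D["lo"],uu,vv,.02)[:2]; print(k,w.round(4),np.linalg.norm(w-lc).round(4),np.rad2deg(np.arctan2(*(lc-w)[::-1])).round(2))
E
```

```text
['l', 'c'] [ 0.7017 -0.0368  0.1778] 0.13
['l', 'c', 'top', 'scene'] [ 0.7016 -0.0368  0.1779] 0.55
['top', 'scene'] [ 0.7002 -0.0379  0.1784] 0.18
['l', 'scene'] [ 0.7016 -0.0364  0.1782] 0.47
['c', 'scene'] [ 0.7007 -0.0366  0.1791] 0.25
pred tip [ 0.70190335 -0.04554221]
lens [0.5075 0.3486 0.0392] 0.0031
hand bbox 275 313 58 167
end [0.3779 0.4008] 0.1397 -21.92
start [0.4581 0.368 ] 0.053 -21.47
```

View pics/hm.png

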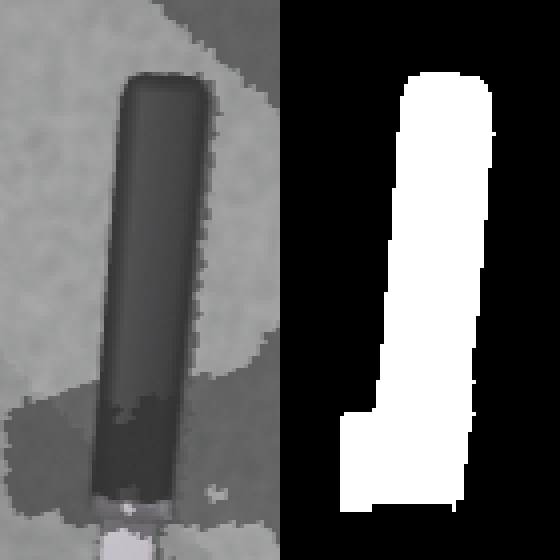

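Pointer height is 0.178 m; all view pairs agree within about 1 mm. I'll grasp the loupe with the wrist camera on the lens side, so the lens position can be checked in hand.

```bash
python3 -W ignore - <<'E'
from h import *
import pickle
D=pickle.load(open("d5.pkl","rb"))["lo"]
e=p2w(D,301.9,58.5,.02)[:2]; s=p2w(D,293.6,162.5,.02)[:2]
v=s-e; L=np.linalg.norm(v); v/=L; yaw=np.arctan2(v[1],v[0]); lens=e+.143*v
print("L",L,np.rad2deg(yaw),"lens by handle",lens)
g=e+.066*v   # 77 mm from the lens axis
print("grasp",g)
arm.move_to([g[0],g[1],.32],ori(yaw)); arm.pause(.2)
d=cam("wrist","lo2"); pickle.dump(d,open("d6.pkl","wb")); st()
print(status.read_joints().round(3))
E
```

```text
L 0.08478289505748239 -21.86202047579198 lens by handle [0.51035247 0.34794576]
grasp [0.43889006 0.37661846]
 t 30.72 p [0.4389 0.3766 0.32  ] w 0.0857 F [ 0.15 -0.54 -0.32]
[ 0.57   0.357 -0.103  1.111  0.    -2.19 ]
```

View pics/lo2.png

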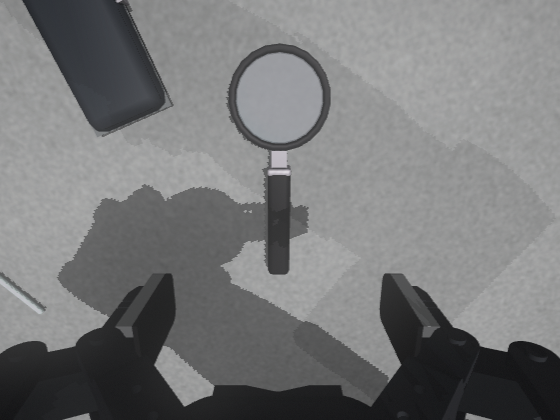

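Handle is upright in the image at column 279, between the fingers, and the lens is at about (280,97). Grasping now.

```bash
python3 -W ignore - <<'E'
from h import *
import pickle
d=pickle.load(open("d6.pkl","rb"))
print("lens wrist2",p2w(d,280,97.5,.012), "handle end",p2w(d,279,273,.02),"start",p2w(d,279,174,.02))
g=[.4389,.3766]
arm.move_straight([*g,.20],feed=.2)
print(arm.move_straight([*g,.176],feed=.06,guard=8)); st("down")
arm.close(60); arm.pause(.2); st("closed")
arm.move_straight([*g,.21],feed=.05); st("lift")
arm.move_straight([*g,.42],feed=.12); arm.pause(.4); st("up")
d=cam("wrist","lo3"); pickle.dump(d,open("d7.pkl","wb")); print(status.read_wrist_torque())
E
```

```text
lens wrist2 [0.51030405 0.34616524 0.012     ] handle end [0.37904323 0.39961519 0.02      ] start [0.45819462 0.36789354 0.02      ]
False
down t 32.02 p [0.4387 0.3765 0.1756] w 0.0852 F [ 0.8   0.36 -0.06]
closed t 32.85 p [0.4391 0.3767 0.1764] w 0.0165 F [-0.09 -0.99  4.22]
lift t 33.68 p [0.4388 0.3765 0.2099] w 0.0167 F [-0.04  0.15 -0.02]
up t 35.98 p [0.4389 0.3766 0.4199] w 0.0164 F [ 0.19  0.55 -1.17]
[0.0219048  0.01250371 0.01688754]
```

View pics/lo3.png

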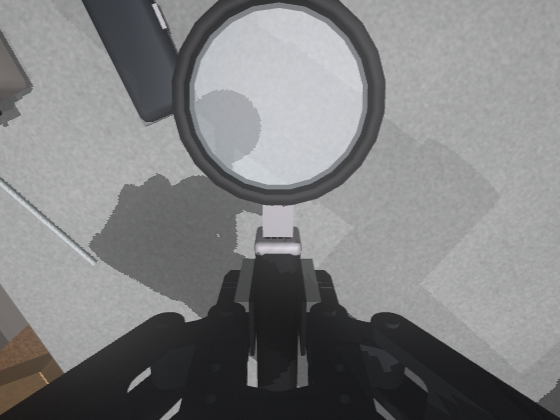

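Loupe is in hand: lens at (279,96), ring columns 173-385. I'll check lens offset and level by projecting the model.

```bash
python3 -W ignore - <<'E'
from h import *
import pickle
from scipy.optimize import least_squares
d=pickle.load(open("d7.pkl","rb"))
T=np.array([.4389,.3766,.4199]); a=rad(-21.862)
ey=np.array([np.cos(a),np.sin(a),0]); el=np.array([-np.sin(a),np.cos(a),0]); ez=np.array([0,0,1.])
th=np.linspace(0,2*np.pi,721)
def outline(f,l,h,p,r):  # forward, lateral, underside height rel TCP, pitch, roll
    X=np.array([np.cos(p),0,np.sin(p)]);Y=np.array([0,np.cos(r),np.sin(r)]);Z=np.cross(X,Y)
    B=np.c_[ey,el,ez]
    pts=[]
    for zz in (0,.016):
        loc=np.array([f,l,h])+.038*np.cos(th)[:,None]*X+.038*np.sin(th)[:,None]*Y+zz*Z
        pts.append(proj(d,T+loc@B.T))
    return np.vstack(pts)
g=d["img"].max(2); u0=279;v0=96
# radial outer edge detection
ed=[]
for t in np.linspace(0,2*np.pi,180,endpoint=False):
    rs=np.arange(80,125,.5); u=u0+rs*np.cos(t); v=v0+rs*np.sin(t)
    ok=(v>=1)&(v<418)
    if not ok.all() or (abs(u[-1]-u0)<45 and v[-1]>v0): continue
    pr=cv2.remap(g.astype(np.float32),u[None].astype(np.float32),v[None].astype(np.float32),cv2.INTER_LINEAR)[0]
    dark=np.nonzero(pr<95)[0]
    if len(dark)==0: continue
    # last of first dark run
    k=dark[0]
    while k+1<len(pr) and pr[k+1]<105:k+=1
    if k<len(pr)-2: ed.append((u[k],v[k]))
ed=np.array(ed)
def res(q):
    h=cv2.convexHull(outline(*q).astype(np.float32))
    r=[cv2.pointPolygonTest(h,(float(x),float(y)),True) for x,y in ed]
    return np.r_[r,0]
q0=[.077,0,-.176,0,0]
print(len(ed),"rms model level",np.sqrt(np.mean(res(q0)**2)), res(q0).min(),res(q0).max())
r=least_squares(lambda x:res([x[0],x[1],x[2],0,0]),q0[:3],diff_step=1e-3,x_scale=[.01,.01,.01],loss="soft_l1"); print("3p",r.x.round(4),np.sqrt(np.mean(r.fun**2)))
r=least_squares(lambda x:res([x[0],x[1],-.176,x[2],x[3]]),[.077,0.001,.01,.01],diff_step=1e-2,loss="soft_l1"); print("pitch",r.x.round(4),np.sqrt(np.mean(r.fun**2)))
im=d["img"][:,:,::-1].copy()
for x,y in outline(*q0): 
    if 0<=y<420: cv2.circle(im,(int(round(x)),int(round(y))),0,(0,255,0),-1)
for x,y in ed: cv2.circle(im,(int(x),int(y)),1,(0,0,255),-1)
cv2.imwrite("pics/lo3o.png",im)
E
```

```text
102 rms model level 2.3970464170686796 -1.4525189197732733 4.47784887445787
3p [ 7.630e-02  1.000e-04 -1.786e-01] 0.5030343634477309
pitch [0.0769 0.0011 0.1246 0.1983] 0.5104586789726072
```

View pics/lo3o.png

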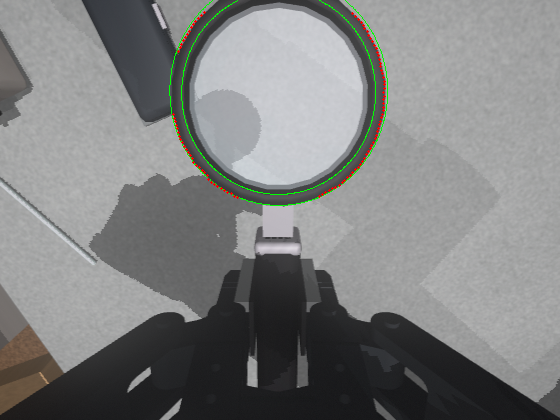

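Model matches with lens 76.5 mm forward, 0 lateral, and level. Carrying it over the column.

```bash
python3 -W ignore - <<'E'
from h import *
import pickle
a=rad(-21.862); t=np.array([.6255,-.0210])-.0765*np.array([np.cos(a),np.sin(a)])
print(t,planner.solve_ik([*t,.42],ori(a)))
arm.move_to([*t,.42],ori(a)); st("over")
arm.move_straight([*t,.347],feed=.06); arm.pause(.6); st("hold")
D={"w":cam("wrist","h1"),"s":cam("scene","hs1"),"t":cam("top","ht1")}; pickle.dump(D,open("d8.pkl","wb"))
s=D["s"]["img"]; cv2.imwrite("pics/hs1z.png",cv2.resize(s[170:290,210:370,::-1],None,fx=5,fy=5,interpolation=cv2.INTER_CUBIC))
w=D["w"]; print("lens px if level", proj(w,np.array([[*(t+.0765*np.array([np.cos(a),np.sin(a)])),.179]])), "blue px",proj(w,[[.6255,-.021,.1]]))
q=proj(D["s"],[[.6255,-.021,.179],[.7016,-.0368,.178]]); print(q)
E
```

```text
[0.55450162 0.00748648] [-0.1312652   0.26945456  0.02371592  1.32505768  0.         -2.89129398]
over t 37.48 p [0.5544 0.0084 0.4201] w 0.0166 F [ 0.44  0.85 -1.23]
hold t 39.44 p [0.5545 0.0075 0.347 ] w 0.0168 F [-0.17  0.13 -0.93]
lens px if level [[278.26278432 102.35139326]] blue px [[277.90328379  99.92462033]]
[[292.72486588 208.48434016]
 [286.0630621  229.899731  ]]
```

View pics/h1.png

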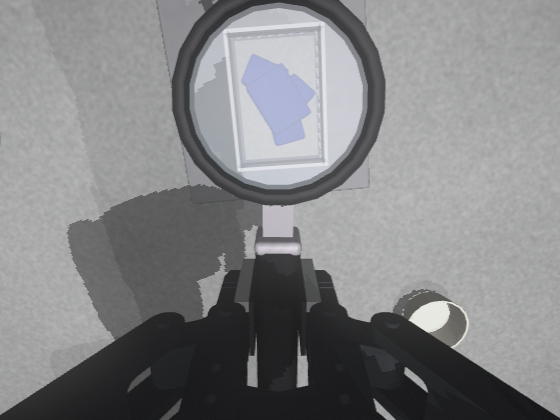

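View pics/hs1z.png

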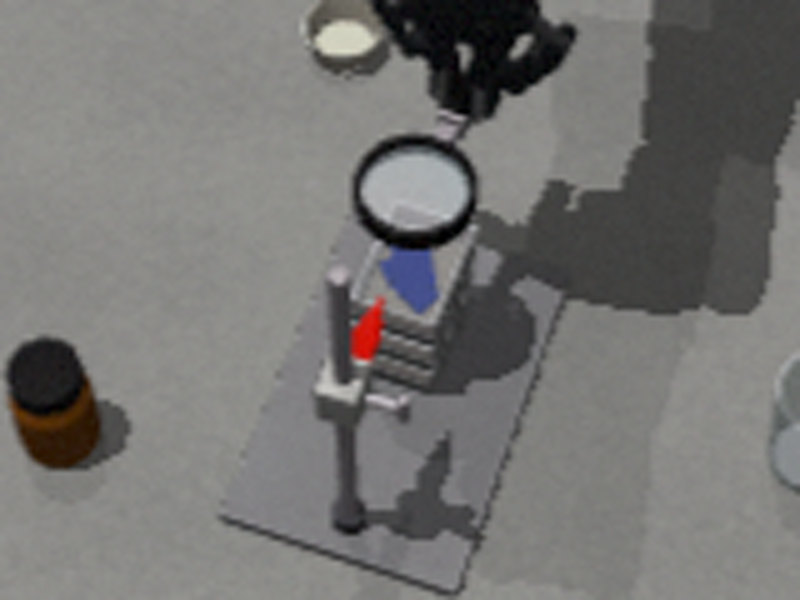

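The lens ring (279,97) and the blue lid (279,97) coincide from almost straight above. In the scene view the lens is at (293.2,208.0), against (292.7,208.5) predicted. I'll run a final stillness check and hand in.

```bash
python3 -W ignore - <<'E'
from h import *
arm.pause(.3); st("final"); print(np.abs(status.read_dq()).max(), Ro.from_euler('xyz',status.read_eef_rot()).as_matrix()[:,0].round(4))
sign_off()
E
```

```text
final t 39.89 p [0.5545 0.0075 0.347 ] w 0.0162 F [-0.38  0.23 -0.92]
0.002343397446275553 [ 0.  0. -1.]
the job is handed in; nothing more can be done
```

I built the column and handed the job in at about 40 s, with the loupe held over the blue crystal at pointer height. `sign_off()` gives no verdict, so the results below are from my own checks.

- **Column:** Green went onto amber and then blue onto green. Each was lowered until a light contact stopped the arm, then released. The wrist camera put green within about 0.6 mm of amber and blue within about 1 mm of green, with yaw differences under 0.2°. I did not re-measure amber once it was covered, but nothing suggested it had moved.
- **Pointer:** Different pairs of camera views put the tip 0.178 to 0.179 m above the bench.
- **Loupe:** The lens is set at about 0.179 m. In the last wrist picture its ring is centred on the blue lid to within about a pixel. The scene camera put the lens about 0.5 px (1–2 mm) from where I expected it. The arm was still, the tool was vertical, and the grip was firm.

**Checks that disagreed or were weak:**
- Fitting the loupe's outline in the wrist picture suggested it hung up to 2.6 mm lower than the grasp height implied. I put this down to the bevelled rim and set the height 1 mm higher as a partial allowance, which stays within the 8 mm tolerance.
- Fitting the loupe's tilt gave no usable number. That it is level rests on the level grasp and the outline matching a level ring.
- The measured pointer tip was about 9 mm to the side of where the stand's stated layout would put it. That does not affect the height, so I left it.

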